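# Open the model cabinet: latched door first, then the bolted door behind its strip

### The arm

A 6-joint arm with a two-finger parallel gripper is mounted at the origin on the work surface. World frame = base frame: x ahead of the robot, y to its left, z up, the work surface at z = 0. Lengths are in m, angles in rad, forces in N, time in s.
With the tool pointing down it reaches from about 0.3 to 0.875 m from the base axis. Payload 6.4 kg.
Tool frame: the origin (TCP) lies on the centre line of the jaws, within the pads' length; the fingertips stand 11 mm ahead of it and the grasp point (between the pads) lies 8 mm behind it; x points along the fingers, y is the direction in which the jaws open and shut, and the axes are right-handed (so a half turn about x gives the same grasp; the last joint's range is limited). The gripper opens to 85 mm and grips with 20 to 120 N. Pads are 22 mm wide; open, the fingers measure 114 mm over their backs; the gripper's body (76 mm by 85 mm) begins 54 mm behind the grasp point. The pads swing forward as they close: fully open they stand 13 mm farther back than shut.
Start: joints at [-1.357, 0.181, 1.607, -0, 1.354, -0.206], TCP at [0.234, -0.525, 0.242] pointing down, gripper open.
Joint ranges: [-2.99, 2.99], [-0.89, 2.07], [0.3, 2.58], [-1.14, 4.28], [0, 2.63], [-3.12, 3.12]. Speed limits (rad/s): [2.57, 2.57, 3.01, 3.14, 3.14, 3.14].

### API

Orientations are given as a unit quaternion [w, x, y, z].
In Python, from bench import ctrl, camera, hand_in gives the robot as it stands. The module is installed in compiled form; this text tells all that it offers.
- The arm moves only by the tool drive_tool, never from a script. Its argument "increments" is a list of rows, each a list of 7 numbers: the shift along the tool's x, y, z in m, then the turn, a rotation vector about the tool's x, y, z in degrees, then the gripper's target within -1 to 1 (fully open at 1, half-way at 0, shut at -1). In form: [[dx, dy, dz, rx, ry, rz, claw], ...]. A call has 1 to 10 rows; each row shifts and turns the commanded pose from where the row before left it, along the tool's axes as they then stand; what a row does not reach is not made up. A row lasts 1/8 s, in which the tool goes at most 62.5 mm and 10.7 degrees, less where a joint would pass 70% of its speed; a pose out of reach is approached as far as the arm can. A call is refused whole if a number of a shift passes 0.0625 or a number of a turn 10.7, either way. A call with a gripper value outside its range is refused whole. The fingers move at their own pace and stop on an object; the grip force is fixed at half the most. Time passes only in rows, so rows that do not move let the fingers close. It gives the time, the measured TCP pose, the force and the opening at its end, in the units of the state.
- ctrl.get_obs(): the state, without advancing time (a new reading comes with each control period).
- camera(name): name is "side" or "top" or "wrist"; returns a dict with "img" (384x512x3 uint8, red, green, blue), "depth" (384x512 float32, m along the optical axis (not along the pixel's ray), 0 where there is no reading), "fx", "fy", "cx", "cy" (pixels), "k1" (the pictures are not rectified: a ray, as slopes to the right and down, at radius r is drawn at 1 + k1 r^2 times it, then the intrinsics apply), "world_from_camera" (4x4, takes a point from camera to world coordinates); the wrist camera has in their place "hand_eye" (4x4, takes a point from camera to tool coordinates, whose origin is the TCP and whose axes are the tool frame's). Camera axes: x right, y down, z forward; pixel columns grow to the right and rows downward; lengths in m; the calibration is good to about 2 mm. A picture is of the moment at which its call begins: read the wrist's pose just before it.
- hand_in(): hands the job in, once; it reports no verdict.
The state is a dict: "time_s": time; "q": joint angles; "dq": joint speeds; "joint_efforts": joint torques, N m; "eef_pos": TCP position; "eef_rot": TCP orientation; "wrist_force": force on the tool from outside, world axes, zero at the start; "torque": the same for the moment, N m; "opening": opening from 0.0 (shut) to 1.0 (fully open).
Only numpy, scipy, OpenCV 4.12 (cv2) and the standard library are available. Lean on these libraries where they do the work, as an engineer would, in place of code of your own. Each camera call takes 0.05 s, during which the arm holds its last target.

### The job

Open both doors of the small cabinet on the bench wide, so that the full-width tray of plaster models inside can be reached: first press down and pull the lever handle of the right-hand door (as seen facing the doors) and swing that door out to about a right angle, then pull the bolt of the left-hand door down and swing that door out as well. Do not fling the doors, force anything that is still locked, or disturb the jar, the pan and the bowl; leave both doors standing open by themselves.

Things in the scene. Friction and masses are not known exactly. Their poses are not given: they have to be found in the camera images.
- cabinet: grey cabinet fixed to the bench, 200 mm deep (x), 370 wide (y), 260 high (z); origin: centre of its underside; front towards its own -x. Two white doors, each 183 wide, 15 thick, 12 to 258 mm above the bench, cover its front (outer faces at cabinet x = -115 mm) and meet at cabinet y = 0.
- right_leaf (a joint): right-hand door, the latched leaf (vertical hinge on the cabinet's -y side): angle in rad, 0 shut, grows as it swings out towards the robot, up to 1.9; stays where it is left (light hinge friction). An aluminium strip on its free edge reaches 24 mm over the left door's face (7.5 mm proud): the left door cannot open while this one is shut
- right_hinge (a point): point on the right door's hinge axis at its upper edge (258 mm up). Its axes turn with the door: x normal to the door, from the outer face (x = 0) to the inner face (x = 15 mm); y along the door from hinge to free edge (184 mm); z up
- lever (a joint): lever handle of the right door: angle in rad, 0 level (rest), grows as its free end is pressed down, stop at 0.52. A spring returns it (4 N at the grip at first, 8 N at the stop). It lets the door go only while held well down: from 0.3 to 0.47, differing each time, so press until the stop is felt and hold it there as you start to pull; once the door is 0.15 rad open it may be let go
- lever_grip (a point): grip point on the steel lever: a level round bar, 14 mm thick, 85 long, parallel to the door, its centreline 55 mm in front of the face (48 mm free behind). The point is on that line, 62 mm from the lever's pivot and 93 mm from the hinge along the door; the pivot is 155 mm from the hinge, 215 mm up. Axes as right_hinge at rest, turning with the lever about x
- left_leaf (a joint): left-hand door (the bolted, overlapped leaf; hinge at the cabinet's +y side, vertical axis): angle in rad, 0 shut, grows as it swings out towards the robot, up to 1.9; stays where it is left
- left_hinge (a point): point on the left door's hinge axis, at the door's upper edge (258 mm up). Axes turn with the door: x normal to the door, from the outer face (x = 0) into the door (inner face x = 15 mm), y points from the free edge (at y = -184 mm) to the hinge, z up
- bolt (a joint): sliding bolt on the left door's face: travel in m, 0 fully up, grows downward, stop at 0.028. It starts 0 to 6 mm down. It frees the door only when it is past about 0.013; it is stiff (4 to 5 N) and stays where it is left
- bolt_grip (a point): centre of the bolt's bow-shaped steel grip: a level round bar, 12 mm thick, 90 long, on a stem at each end, parallel to the door, 60 mm in front of its face (54 mm free behind), 85 mm from the left hinge along the door, 240 mm up when the bolt is fully up. The 8 mm bolt rod runs 65 mm beside it, towards the free edge, 5 to 13 mm off the face. Axes as left_hinge
- wax_jar: bystander: jar, 70 mm across, 85 high, standing on the cabinet's top, half-way back; origin at the centre of its underside
- pan: bystander: dark steel dish, 110 mm across, 28 high, on the bench beside the cabinet, left or right; origin at the centre of its underside
- plaster_bowl: bystander: green mixing bowl, 110 mm across, 60 high, on the bench beside the cabinet, on the other side; origin at the centre of its underside
- keeper: steel keeper that holds the bolt's rod, fixed on the front edge of the cabinet's top above the left door, at cabinet y = +35 mm: 30 mm wide (y), reaching 20 mm out in front of the door's face, 262 to 271 mm above the bench. Origin: on the cabinet's top (260 mm up), 115 mm behind the door's face; axes as the cabinet's
- strike: small steel strike plate inside the cabinet, under the top and behind the right door (not to be touched, not seen while shut), behind which the lever's tongue holds; origin at its centre, 8 by 12 by 14 mm, axes as the cabinet's

How it is judged:
By the outcome, as a careful person would: the job done as asked, in the order asked, and still so for the second after the job is handed in, with the robot touching nothing.
It also fails if it takes over 70 s, if anything falls off the work surface, if the arm or the gripper's body presses on something with over 40 N, if the wrist force passes 120 N, or if a joint passes its speed limit or range.

## Working session

There is one attempt and no reset: what is moved stays moved. The work goes in short steps, Python scripts to look and compute and a tool call to move; the robot and the scene stay as the last step left them, time stands still between calls to the robot, and variables do not carry over. Pictures are saved under pics/ and viewed, and the job is handed in when it is done.

Besides the shell and the picture viewer there is one more tool, called as name(argument=value, ...), one argument or row to a line, values as JSON. drive_tool: Moves the arm, as the interface text tells. Its arguments: {"type":"object","properties":{"increments":{"type":"array","items":{"type":"array","items":{"type":"number"}}}},"required":["increments"]}

```bash
mkdir -p pics; ls
python3 - <<'E'
from bench import ctrl,camera
import cv2,numpy as np
o=ctrl.get_obs()
for k,v in o.items(): print(k,np.round(v,4))
for n in ["side","top","wrist"]:
    c=camera(n); cv2.imwrite(f"pics/{n}0.png",c["img"][:,:,::-1])
    print(n,{k:np.round(v,4).tolist() for k,v in c.items() if k not in("img","depth")})
    np.savez(f"{n}0.npz",**c)
E
```

```text
pics
time_s 0.0
q [-1.3573  0.1816  1.608   0.      1.3538 -0.2063]
dq [-0.0006  0.0008 -0.0017 -0.0013  0.0003 -0.0019]
joint_efforts [ 1.10000e-03 -4.44866e+01 -3.51335e+01 -1.00000e-04  9.10000e-03
 -0.00000e+00]
eef_pos [ 0.2343 -0.5245  0.2414]
eef_rot [ 0.1467  0.6916  0.148  -0.6916]
wrist_force [ 0.7024  0.0691 -0.025 ]
torque [ 0.0269 -0.0044  0.0178]
opening 1.0032
side {'fx': 351.3951, 'fy': 351.3951, 'cx': 253.7853, 'cy': 191.6419, 'k1': -0.0058, 'world_from_camera': [[-0.7426, -0.4702, 0.4769, -0.006], [-0.6695, 0.5422, -0.5078, 0.6954], [-0.0198, -0.6964, -0.7174, 1.1564], [0.0, 0.0, 0.0, 1.0]]}
top {'fx': 443.523, 'fy': 443.523, 'cx': 249.1037, 'cy': 191.3953, 'k1': -0.0892, 'world_from_camera': [[-0.0276, -0.9821, 0.1865, 0.4193], [-0.9995, 0.0301, 0.0106, -0.0095], [-0.016, -0.1861, -0.9824, 1.5477], [0.0, 0.0, 0.0, 1.0]]}
wrist {'fx': 270.8526, 'fy': 270.8526, 'cx': 253.7069, 'cy': 195.2023, 'k1': -0.0282, 'hand_eye': [[-0.0001, -0.2852, 0.9585, -0.1315], [1.0, -0.0, 0.0001, -0.0006], [0.0, 0.9585, 0.2852, -0.0725], [0.0, 0.0, 0.0, 1.0]]}
```

View pics/side0.png

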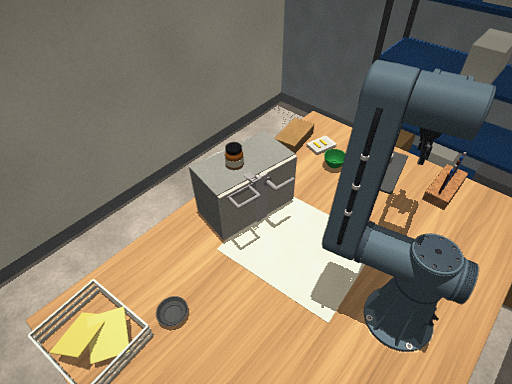

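View pics/top0.png

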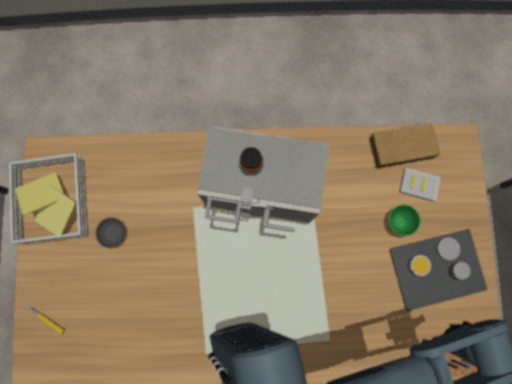

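View pics/wrist0.png

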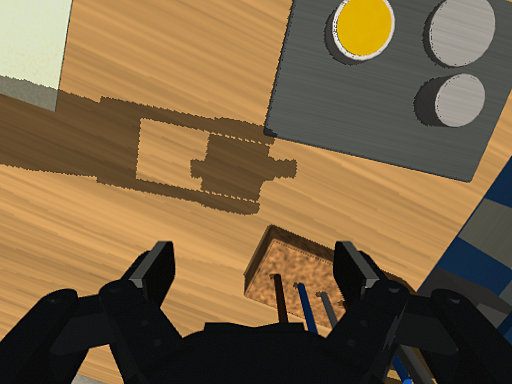

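```bash
cat > h.py <<'E'
import numpy as np,cv2
from scipy.spatial.transform import Rotation as R
def rays(c,uv):
    K=np.array([[c["fx"],0,c["cx"]],[0,c["fy"],c["cy"]],[0,0,1]],float)
    p=cv2.undistortPoints(np.array(uv,float).reshape(-1,1,2),K,np.array([float(c["k1"]),0,0,0,0])).reshape(-1,2)
    return np.c_[p,np.ones(len(p))]
def cloud(c,T=None):
    T=c["world_from_camera"] if T is None else T
    h,w=c["depth"].shape
    u,v=np.meshgrid(np.arange(w),np.arange(h))
    r=rays(c,np.c_[u.ravel(),v.ravel()])*c["depth"].reshape(-1,1)
    return (r@T[:3,:3].T+T[:3,3]).reshape(h,w,3)
def proj(c,P,T=None):
    T=c["world_from_camera"] if T is None else T
    p=(np.atleast_2d(P)-T[:3,3])@T[:3,:3]
    s=p[:,:2]/p[:,2:]; r2=(s**2).sum(1,keepdims=True); s=s*(1+float(c["k1"])*r2)
    return s*[c["fx"],c["fy"]]+[c["cx"],c["cy"]]
def tri(obs):  # list of (c,T,uv)
    A=np.zeros((3,3));b=np.zeros(3)
    for c,T,uv in obs:
        d=T[:3,:3]@rays(c,[uv])[0]; d/=np.linalg.norm(d); M=np.eye(3)-np.outer(d,d)
        A+=M;b+=M@T[:3,3]
    x=np.linalg.solve(A,b)
    return x,[np.linalg.norm(np.cross(x-T[:3,3],(lambda d:d/np.linalg.norm(d))(T[:3,:3]@rays(c,[uv])[0]))) for c,T,uv in obs]
def toolT(o):
    q=o["eef_rot"];T=np.eye(4);T[:3,:3]=R.from_quat([q[1],q[2],q[3],q[0]]).as_matrix();T[:3,3]=o["eef_pos"];return T
E
python3 - <<'E'
from h import *
for n in ["top","side"]:
    c=dict(np.load(n+"0.npz")); P=cloud(c)
    m=(abs(P[...,2]-.26)<.012)&(P[...,0]>.4)&(P[...,0]<1.1)&(abs(P[...,1])<.35)&(c["depth"]>0)
    nl,lab,st,_=cv2.connectedComponentsWithStats(m.astype(np.uint8)); i=1+np.argmax(st[1:,4])
    Q=P[lab==i]; r=cv2.minAreaRect(Q[:,:2].astype(np.float32)); print(n,r,np.median(Q[:,2]),cv2.boxPoints(r).round(4).tolist())
    img=c["img"][:,:,::-1]
    crop=img[110:260,180:350] if n=="top" else img[130:260,180:310]
    cv2.imwrite(f"pics/{n}0z.png",cv2.resize(crop,None,fx=4.4,fy=4.4 if n=="side" else 4,interpolation=cv2.INTER_CUBIC) if n=="side" else cv2.resize(crop,None,fx=4,fy=4,interpolation=cv2.INTER_CUBIC))
E
```

```text
top ((0.7244700193405151, -0.0376313179731369), (0.3684849739074707, 0.23707348108291626), 79.0203857421875) 0.2599280528504275 [[0.5730000138282776, -0.19589999318122864], [0.8057000041007996, -0.2410999983549118], [0.8758999705314636, 0.12070000171661377], [0.6431999802589417, 0.16580000519752502]]
side ((0.7250513434410095, -0.035713180899620056), (0.37433210015296936, 0.2412707358598709), 79.82835388183594) 0.25980822094633 [[0.5733000040054321, -0.19859999418258667], [0.810699999332428, -0.24120000004768372], [0.876800000667572, 0.12720000743865967], [0.6394000053405762, 0.16979999840259552]]
```

View pics/top0z.png

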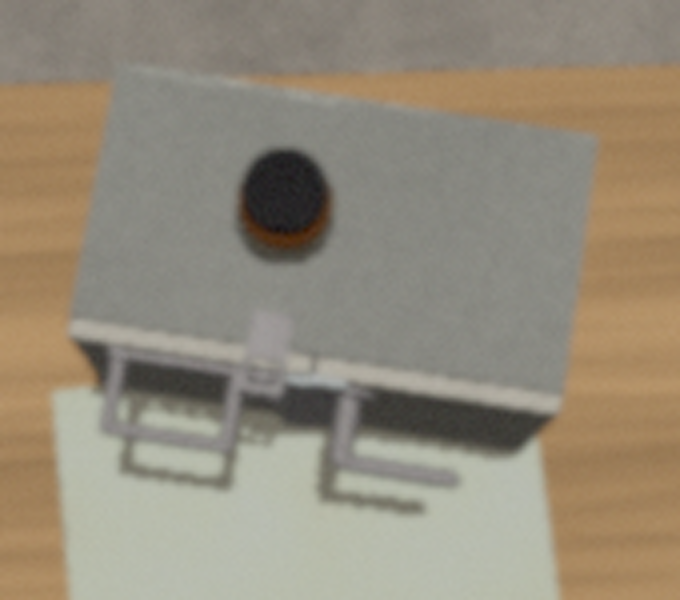

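View pics/side0z.png

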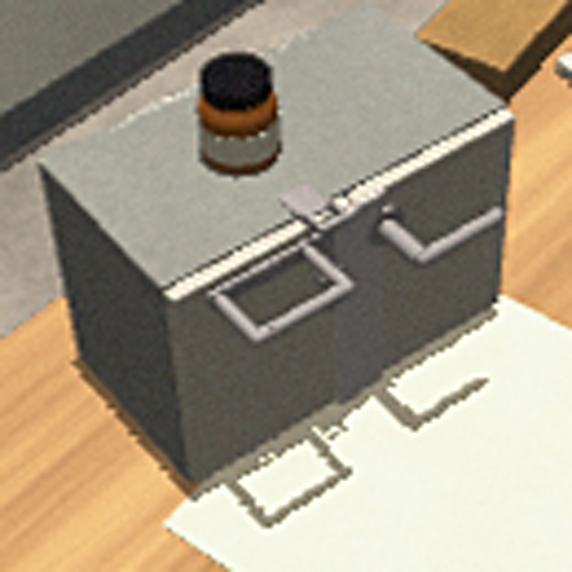

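```bash
cat > fit.py <<'E'
from h import *
from scipy.optimize import least_squares
ct=dict(np.load("top0.npz"));cs=dict(np.load("side0.npz"))
ft=lambda X,Y:(180+(X+.5)/4-.5,110+(Y+.5)/4-.5)
fs=lambda X,Y:(180+(X+.5)/4.4-.5,130+(Y+.5)/4.4-.5)
mod={'BL':(.1,.185,.26),'BR':(.1,-.185,.26),'FLd':(-.115,.184,.258),'FRd':(-.115,-.184,.258)}
T={'BL':ft(120,66),'BR':ft(598,136),'FLd':ft(72,343),'FRd':ft(557,411)}
S={'FLd':fs(175,300),'FRd':fs(513,119),'BL':fs(41,163)}
def w(p,q): 
    c,s=np.cos(p[2]),np.sin(p[2]); q=np.array(q); return np.array([p[0]+c*q[0]-s*q[1],p[1]+s*q[0]+c*q[1],q[2]])
def res(p): return np.concatenate([(proj(c,w(p,mod[k]))[0]-uv) for c,D in((ct,T),(cs,S)) for k,uv in D.items()])
if __name__=="__main__":
    r=least_squares(res,[.73,-.03,-.19]); print(r.x,res(r.x).reshape(-1,2).round(2).tolist())
    p=r.x
    for nm,a,b,z in (("boltL",ft(108,431),fs(262,333),0),("boltR",ft(232,445),fs(350,286),0),("levP",ft(345,463),fs(422,258),0),("levE",ft(455,481),fs(498,213),0)):
        x,e=tri([(ct,ct["world_from_camera"],a),(cs,cs["world_from_camera"],b)])
        d=x-[p[0],p[1],0]; c,s=np.cos(p[2]),np.sin(p[2])
        print(nm,x.round(4),np.round(e,4),"cab",np.round([c*d[0]+s*d[1],-s*d[0]+c*d[1],d[2]],4))
    for yy in (-.184+.093,): print("grip",w(p,(-.17,yy,.215)))
    print("bolt",w(p,(-.175,.184-.085,.24)))
    for k in range(2):pass
E
python3 fit.py
```

```text
[ 0.73946205 -0.0409759  -0.18238312] [[-1.15, -0.31], [-0.09, -0.33], [-1.19, -0.92], [0.94, 0.76], [0.59, 0.33], [1.5, -1.05], [-0.2, -0.68]]
boltL [0.5928 0.1331 0.2457] [0.0009 0.0009] cab [-0.1758  0.1445  0.2457]
boltR [0.5808 0.0417 0.2356] [0.0007 0.0007] cab [-0.171   0.0525  0.2356]
levP [ 0.5692 -0.0413  0.2122] [0.0028 0.0028] cab [-0.1674 -0.0312  0.2122]
levE [ 0.552  -0.1238  0.2169] [0.0021 0.0021] cab [-0.1693 -0.1154  0.2169]
grip [ 0.55577662 -0.09963307  0.215     ]
bolt [0.58532055 0.0881225  0.24      ]
```

Run:
```python
from h import *
T=toolT({"eef_rot":[0.1467,0.6916,0.148,-0.6916],"eef_pos":[0,0,0]}); print(T.round(3))
ct=dict(np.load("top0.npz"));P=cloud(ct)
# front dir and bystanders
from fit import w
p=[.7395,-.041,-.1835]
for n,uv in(("bowl",(404,220)),("pan",(111,233)),("jar",(251,157))): print(n,P[uv[1],uv[0]].round(3))
for n,q in (("Rh",(-.115,-.184,.258)),("Lh",(-.115,.184,.258))): print(n,w(p,q).round(4))
```

```text
[[-0.     0.408 -0.913  0.   ]
 [ 0.002 -0.913 -0.408  0.   ]
 [-1.    -0.002 -0.     0.   ]
 [ 0.     0.     0.     1.   ]]
bowl [ 0.594 -0.536  0.001]
pan [0.578 0.498 0.007]
jar [ 0.746 -0.005  0.343]
Rh [ 0.5929 -0.2009  0.258 ]
Lh [0.66   0.1609 0.258 ]
```

drive_tool(
  increments=[
    [-0.02, 0, 0, -9.25, 0, 0, 0],
    [-0.02, 0, 0, -9.25, 0, 0, 0],
    [-0.02, 0, 0, -9.25, 0, 0, 0],
    [-0.02, 0, 0, -9.25, 0, 0, 0],
    [-0.02, 0, 0, -9.25, 0, 0, 0],
    [0, 0, 0, -9.25, 0, 0, 0],
    [0, 0, 0, 0, 0, 0, 0],
  ],
)

```text
time_s: 1.02
eef_pos: [0.2344, -0.525, 0.3421]
eef_rot: [0.452, 0.544, 0.452, -0.544]
wrist_force: [0.4, 0.2, 0.4]
opening: 0.497
```

drive_tool(
  increments=[
    [0, 0.024, -0.0476, 0, 0, 0, 0],
    [0, 0.024, -0.0476, 0, 0, 0, 0],
    [0, 0.024, -0.0476, 0, 0, 0, 0],
    [0, 0.024, -0.0476, 0, 0, 0, 0],
    [0, 0.024, -0.0476, 0, 0, 0, 0],
    [0, 0.024, -0.0476, 0, 0, 0, 0],
    [0, 0.024, -0.0476, 0, 0, 0, 0],
    [0, 0.024, -0.0476, 0, 0, 0, 0],
    [0, 0.024, -0.0476, 0, 0, 0, 0],
    [0, 0.024, -0.0476, 0, 0, 0, 0],
  ],
)

```text
time_s: 2.28
eef_pos: [0.5573, -0.0988, 0.3417]
eef_rot: [-0.451, -0.544, -0.452, 0.545]
wrist_force: [-0.0, -0.8, -0.0]
opening: 0.502
```

```bash
cat > look.py <<'E'
import sys
from bench import ctrl,camera
from h import *
o=ctrl.get_obs(); n=sys.argv[1]
T=toolT(o); y=T[:3,1]
print("t",round(o["time_s"],2),"pos",np.round(o["eef_pos"],4),"x",T[:3,0].round(3),"yang",round(float(np.degrees(np.arctan2(y[1],y[0]))),2),"F",np.round(o["wrist_force"],1),"op",round(o["opening"],3),"q",np.round(o["q"],2))
for cam in sys.argv[2:]:
    c=camera(cam); c["T"]=(T@c["hand_eye"]) if cam=="wrist" else c["world_from_camera"]
    np.savez(f"{cam}_{n}.npz",**c); cv2.imwrite(f"pics/{cam}_{n}.png",c["img"][:,:,::-1])
E
python3 look.py 1 wrist top
```

```text
t 2.27 pos [ 0.5573 -0.0988  0.3417] x [-0.001  0.    -1.   ] yang -10.67 F [-0.  -0.8 -0. ] op 0.502 q [-0.39  0.1   1.5  -0.    1.54 -0.2 ]
```

View pics/wrist_1.png

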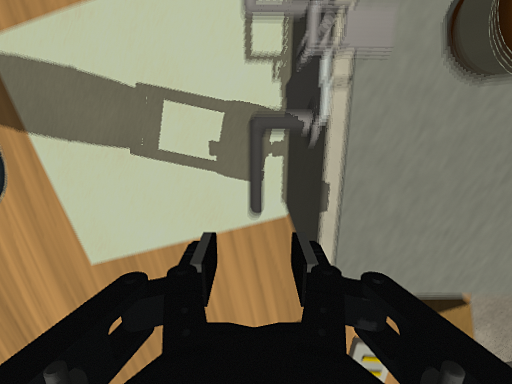

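Run:
```python
from h import *
c=dict(np.load("wrist_1.npz")); P=cloud(c,c["T"]); 
for v in range(118,222,8): 
    print(v,[P[v,u].round(3).tolist() for u in (250,256,261)])
print("tri tip/corner")
ct=dict(np.load("top0.npz"));cs=dict(np.load("side0.npz"))
from fit import ft,fs
for nm,a,b,u in(("corner",ft(345,463),fs(422,258),(257,120)),("tip",ft(455,481),fs(498,213),(257,214))):
    print(nm,tri([(ct,ct["world_from_camera"],a),(cs,cs["world_from_camera"],b),(c,c["T"],u)]))
# cabinet fit with wrist: door face edge; planes
m=(abs(P[...,2]-.26)<.004)&(P[...,0]>.5)
Q=P[m]; r=cv2.minAreaRect(Q[:,:2].astype(np.float32)); print(r, cv2.boxPoints(r))
for y in (-.17,-.14,-.11,-.08,-.05):
    s=Q[abs(Q[:,1]-y)<.003]; print(y,s[:,0].min().round(4),len(s))
```

```text
118 [[0.563, -0.031, 0.002], [0.572, -0.03, 0.221], [0.576, -0.031, 0.22]]
126 [[0.565, -0.036, 0.221], [0.571, -0.037, 0.225], [0.575, -0.038, 0.223]]
134 [[0.564, -0.043, 0.222], [0.569, -0.044, 0.222], [0.574, -0.045, 0.222]]
142 [[0.563, -0.05, 0.22], [0.568, -0.051, 0.222], [0.573, -0.052, 0.217]]
150 [[0.561, -0.057, 0.222], [0.567, -0.058, 0.223], [0.572, -0.087, 0.001]]
158 [[0.56, -0.064, 0.221], [0.565, -0.065, 0.222], [0.569, -0.101, 0.002]]
166 [[0.558, -0.072, 0.222], [0.564, -0.073, 0.223], [0.567, -0.114, 0.004]]
174 [[0.557, -0.079, 0.222], [0.562, -0.081, 0.221], [0.564, -0.128, 0.003]]
182 [[0.555, -0.087, 0.221], [0.561, -0.088, 0.222], [0.562, -0.143, 0.002]]
190 [[0.554, -0.095, 0.221], [0.56, -0.096, 0.221], [0.559, -0.157, 0.004]]
198 [[0.552, -0.103, 0.221], [0.558, -0.104, 0.221], [0.556, -0.173, 0.001]]
206 [[0.551, -0.111, 0.221], [0.557, -0.112, 0.222], [0.553, -0.188, 0.001]]
214 [[0.549, -0.119, 0.222], [0.555, -0.12, 0.222], [0.551, -0.203, 0.001]]
tri tip/corner
corner (array([ 0.56966546, -0.0375387 ,  0.21477029]), [np.float64(0.006082172445117773), np.float64(0.00042290293655281903), np.float64(0.006112353115361549)])
tip (array([ 0.55366773, -0.12409474,  0.21455693]), [np.float64(0.0032920918169197042), np.float64(0.0013586312505621562), np.float64(0.002283704693775803)])
((0.6870474219322205, -0.09984225034713745), (0.17096616327762604, 0.2835473120212555), 4.093956470489502) [[ 0.5916609   0.03546682]
 [ 0.61190397 -0.24735698]
 [ 0.7824339  -0.23515132]
 [ 0.7621909   0.04767248]]
-0.17 0.6189 1016
-0.14 0.6044 1243
-0.11 0.61 1326
-0.08 0.616 1413
-0.05 0.6217 1500
```

drive_tool(
  increments=[
    [0.027, 0, 0, 0, 0, 0, 0],
    [0.027, 0, 0, 0, 0, 0, 0],
    [0.027, 0, 0, 0, 0, 0, 0],
    [0.027, 0, 0, 0, 0, 0, 0],
    [0.014, 0, 0, 0, 0, 0, 0],
    [0.012, 0, 0, 0, 0, 0, 0],
    [0, 0, 0, 0, 0, 0, 0],
  ],
)

```text
time_s: 3.25
eef_pos: [0.5554, -0.1003, 0.2073]
eef_rot: [-0.451, -0.543, -0.453, 0.544]
wrist_force: [-4.8, -0.2, 0.0]
opening: 0.499
```

```bash
python3 look.py 2 wrist side
```

```text
t 3.25 pos [ 0.5554 -0.1003  0.2073] x [-0.003  0.001 -1.   ] yang -10.52 F [-4.8 -0.2  0. ] op 0.499 q [-0.39  0.19  1.67 -0.    1.29 -0.21]
```

View pics/wrist_2.png

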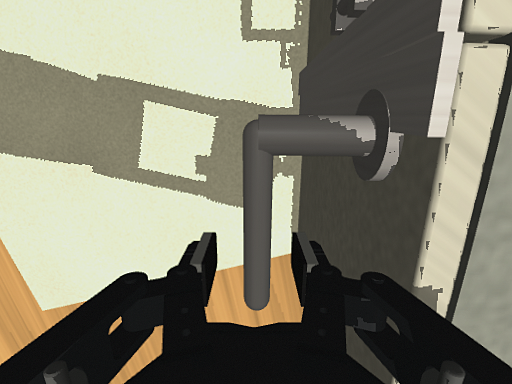

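View pics/side_2.png

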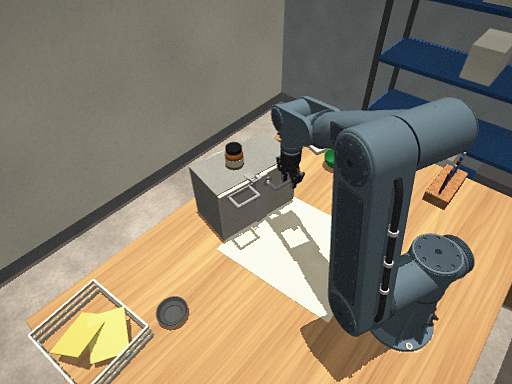

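drive_tool(
  increments=[
    [0, -0.003, 0, 0, 0, 5, 0],
    [0, 0.001, 0, 0, 0, 5, 0],
    [0, 0.004, 0, 0, 0, 5, 0],
    [0, 0, 0, 0, 0, 0, 0],
    [0, 0, 0, 0, 0, 0, 0],
  ],
)

```text
time_s: 3.98
eef_pos: [0.5592, -0.1012, 0.21]
eef_rot: [0.52, 0.598, 0.377, -0.48]
wrist_force: [-0.1, 0.4, 0.1]
opening: 0.499
```

```bash
python3 look.py 3 wrist
```

```text
t 3.98 pos [ 0.5592 -0.1012  0.21  ] x [ 0.255 -0.047 -0.966] yang -10.47 F [-0.1  0.4  0.1] op 0.499 q [-0.42  0.03  1.86  0.07  0.99 -0.27]
```

View pics/wrist_3.png

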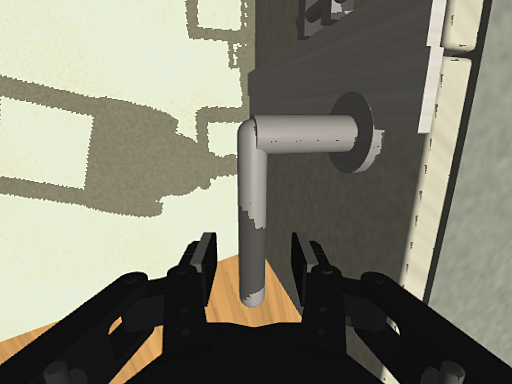

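drive_tool(
  increments=[
    [0.003, 0, 0, 0, 0, 0, -0.3],
    [0, 0, 0, 0, 0, 0, -1],
    [0, 0, 0, 0, 0, 0, -1],
    [0, 0, 0, 0, 0, 0, -1],
    [0, 0, 0, 0, 0, 0, -1],
    [0, 0, 0, 0, 0, 0, -1],
  ],
)

```text
time_s: 4.78
eef_pos: [0.5592, -0.1009, 0.2059]
eef_rot: [0.519, 0.598, 0.378, -0.48]
wrist_force: [1.2, -0.5, -3.2]
opening: 0.145
```

```bash
python3 look.py 4 wrist
```

```text
t 4.78 pos [ 0.5592 -0.1009  0.2059] x [ 0.254 -0.047 -0.966] yang -10.45 F [ 1.2 -0.5 -3.2] op 0.145 q [-0.42  0.04  1.87  0.07  0.99 -0.27]
```

View pics/wrist_4.png

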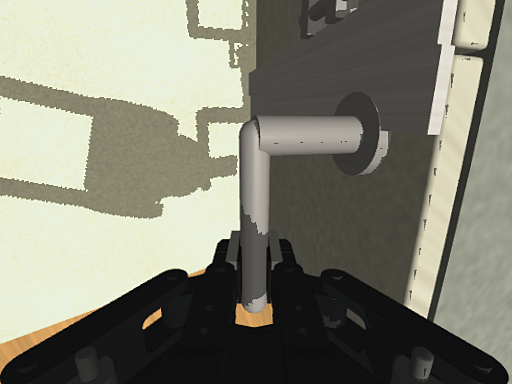

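```bash
cat > path.py <<'E'
from h import *
def axrot(p,d,a):
    T=np.eye(4);M=R.from_rotvec(np.array(d,float)/np.linalg.norm(d)*a).as_matrix();T[:3,:3]=M;T[:3,3]=np.array(p)-M@np.array(p);return T
YAW=-.1835
h=np.array([np.cos(YAW),np.sin(YAW),0]); l=np.array([-np.sin(YAW),np.cos(YAW),0])
RH=np.array([.5946,-.2012,.258]); PIV=RH+.155*l+[0,0,-.043]
LH=RH+.368*l
def rows(Ts):
    out=[]
    for A,B in zip(Ts[:-1],Ts[1:]):
        D=np.linalg.inv(A)@B
        # rows: shift in tool axes then turn
        out.append(np.r_[D[:3,3].round(4),np.degrees(R.from_matrix(D[:3,:3]).as_rotvec()).round(2)])
    return out
E
python3 - <<'E'
from path import *
T0=toolT(dict(eef_rot=[0.519,0.598,0.378,-0.48],eef_pos=[.5592,-.1009,.2059]))
for r in rows([axrot(PIV,h,a)@T0 for a in np.linspace(0,.56,9)]): print(r.tolist())
E
```

```text
[0.0042, -0.0011, -0.0008, 1.03, 3.88, 0.0]
[0.0042, -0.0011, -0.0008, 1.03, 3.88, 0.0]
[0.0042, -0.0011, -0.0008, 1.03, 3.88, 0.0]
[0.0042, -0.0011, -0.0008, 1.03, 3.88, 0.0]
[0.0042, -0.0011, -0.0008, 1.03, 3.88, 0.0]
[0.0042, -0.0011, -0.0008, 1.03, 3.88, 0.0]
[0.0042, -0.0011, -0.0008, 1.03, 3.88, 0.0]
[0.0042, -0.0011, -0.0008, 1.03, 3.88, 0.0]
```

drive_tool(
  increments=[
    [0.0042, -0.0011, -0.0008, 1.03, 3.88, 0, -1],
    [0.0042, -0.0011, -0.0008, 1.03, 3.88, 0, -1],
    [0.0042, -0.0011, -0.0008, 1.03, 3.88, 0, -1],
    [0.0042, -0.0011, -0.0008, 1.03, 3.88, 0, -1],
  ],
)

```text
time_s: 5.32
eef_pos: [0.5604, -0.0963, 0.1899]
eef_rot: [0.442, 0.676, 0.427, -0.407]
wrist_force: [-4.2, 0.3, 1.9]
opening: 0.138
```

drive_tool(
  increments=[
    [0.0042, -0.0011, -0.0008, 1.03, 3.88, 0, -1],
    [0.0042, -0.0011, -0.0008, 1.03, 3.88, 0, -1],
    [0.0042, -0.0011, -0.0008, 1.03, 3.88, 0, -1],
    [0.0042, -0.0011, -0.0008, 1.03, 3.88, 0, -1],
    [0, 0, 0, 0, 0, 0, -1],
  ],
)

```text
time_s: 5.95
eef_pos: [0.5621, -0.0877, 0.1753]
eef_rot: [0.356, 0.74, 0.468, -0.328]
wrist_force: [-6.4, 0.4, 6.1]
opening: 0.14
```

```bash
python3 look.py 5 wrist
```

```text
t 5.95 pos [ 0.5621 -0.0877  0.1753] x [ 0.348  0.459 -0.817] yang -18.49 F [-6.4  0.4  6.1] op 0.14 q [-0.7   0.19  1.87  0.66  1.21 -0.73]
```

View pics/wrist_5.png

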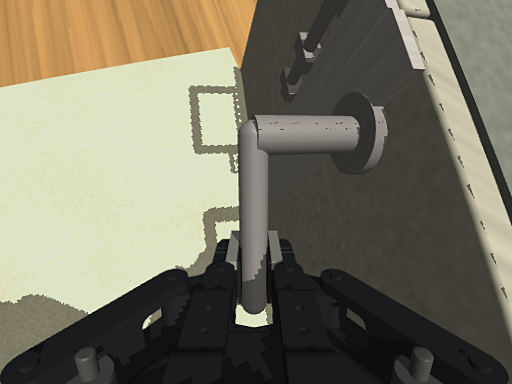

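drive_tool(
  increments=[
    [0.003, -0.0015, -0.0005, 0, 0, 0, -1],
    [0.003, -0.0015, -0.0005, 0, 0, 0, -1],
    [0, 0, 0, 0, 0, 0, -1],
  ],
)

```text
time_s: 6.38
eef_pos: [0.5627, -0.0873, 0.1742]
eef_rot: [0.36, 0.739, 0.465, -0.328]
wrist_force: [-27.0, -16.4, 31.9]
opening: 0.144
```

```bash
python3 look.py 6 wrist
python3 - <<'E'
from h import *
c=dict(np.load("wrist_6.npz"));P=cloud(c,c["T"])
for v in (150,180,200,220,235): print(v,P[v,[246,254,262]].round(4).tolist())
E
```

```text
t 6.38 pos [ 0.5627 -0.0873  0.1742] x [ 0.351  0.452 -0.82 ] yang -18.41 F [-27.  -16.4  31.9] op 0.144 q [-0.7   0.18  1.88  0.66  1.19 -0.73]
150 [[0.563, -0.0437, 0.2155], [0.5655, -0.0454, 0.2179], [0.5693, -0.0458, 0.2172]]
180 [[0.5605, -0.0551, 0.2099], [0.5636, -0.0563, 0.2109], [0.567, -0.0572, 0.2112]]
200 [[0.5587, -0.0631, 0.2063], [0.5618, -0.0642, 0.2075], [0.5659, -0.0649, 0.206]]
220 [[0.5574, -0.0709, 0.2002], [0.5605, -0.0721, 0.2021], [0.5645, -0.073, 0.2008]]
235 [[0.556, -0.0772, 0.1974], [0.5596, -0.0783, 0.1976], [0.5636, -0.0794, 0.1963]]
```

View pics/wrist_6.png

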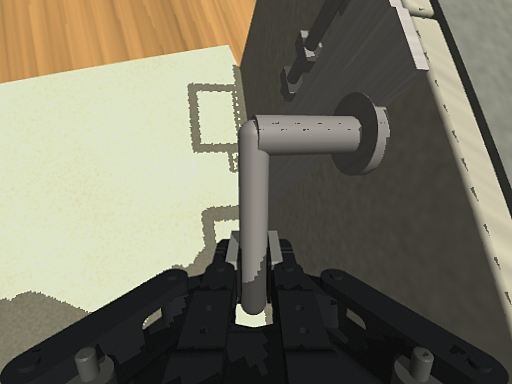

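Run:
```python
from path import *
from bench import ctrl
T0=toolT(ctrl.get_obs())
for n in(.02,.04): print(rows([axrot(RH,[0,0,1],a)@T0 for a in (0,n)])[0].tolist())
print("h in tool",(T0[:3,:3].T@h).round(3),"up",(T0[:3,:3].T@[0,0,1]).round(3))
```

```text
[-0.0011, -0.0019, 0.0009, -0.94, 0.26, -0.6]
[-0.0022, -0.0038, 0.0018, -1.88, 0.52, -1.2]
h in tool [0.263 0.965 0.005] up [-0.82   0.227 -0.525]
```

drive_tool(
  increments=[
    [-0.001, -0.003, 0, 0, 0, 0, -1],
    [-0.0011, -0.0019, 0.0009, -0.94, 0.26, -0.6, -1],
    [-0.0011, -0.0019, 0.0009, -0.94, 0.26, -0.6, -1],
    [-0.0011, -0.0019, 0.0009, -0.94, 0.26, -0.6, -1],
  ],
)

```text
time_s: 6.92
eef_pos: [0.5565, -0.0891, 0.1749]
eef_rot: [0.371, 0.727, 0.484, -0.316]
wrist_force: [2.8, -10.5, 16.6]
opening: 0.145
```

drive_tool(
  increments=[
    [-0.0011, -0.0019, 0.0009, -0.94, 0.26, -0.6, -1],
    [-0.0011, -0.0019, 0.0009, -0.94, 0.26, -0.6, -1],
    [-0.0011, -0.0019, 0.0009, -0.94, 0.26, -0.6, -1],
  ],
)

```text
time_s: 7.3
eef_pos: [0.5499, -0.0915, 0.1749]
eef_rot: [0.38, 0.712, 0.506, -0.304]
wrist_force: [2.8, -10.3, 17.2]
opening: 0.144
```

```bash
python3 look.py 7 wrist
```

```text
t 7.3 pos [ 0.5499 -0.0915  0.1749] x [ 0.303  0.489 -0.818] yang -11.82 F [  2.8 -10.3  17.2] op 0.144 q [-0.72  0.2   1.85  0.64  1.27 -0.83]
```

View pics/wrist_7.png

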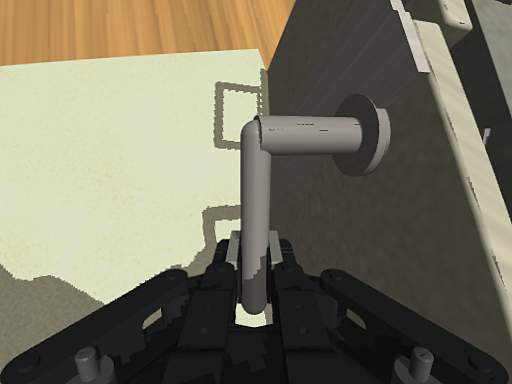

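drive_tool(
  increments=[
    [-0.0022, -0.0038, 0.0018, -1.88, 0.52, -1.2, -1],
    [-0.0022, -0.0038, 0.0018, -1.88, 0.52, -1.2, -1],
    [-0.0022, -0.0038, 0.0018, -1.88, 0.52, -1.2, -1],
    [-0.0022, -0.0038, 0.0018, -1.88, 0.52, -1.2, -1],
    [-0.0022, -0.0038, 0.0018, -1.88, 0.52, -1.2, -1],
  ],
)

```text
time_s: 7.98
eef_pos: [0.5292, -0.1024, 0.1748]
eef_rot: [0.41, 0.658, 0.574, -0.265]
wrist_force: [4.9, -9.4, 18.4]
opening: 0.14
```

```bash
python3 look.py 8
python3 - <<'E'
from path import *
from bench import ctrl
T0=toolT(ctrl.get_obs())
phi=.3
A=axrot(RH,[0,0,1],phi); P=(A@np.r_[PIV,1])[:3]; d=A[:3,:3]@h
print(rows([axrot(P,d,a)@T0 for a in (0,-.0725)])[0].tolist())
E
```

```text
t 7.97 pos [ 0.5292 -0.1024  0.1748] x [ 0.201  0.539 -0.818] yang -0.31 F [ 4.9 -9.4 18.4] op 0.14 q [-0.74  0.25  1.8   0.57  1.39 -1.  ]
[-0.0044, 0.0012, 0.0004, -1.09, -4.01, -0.1]
```

drive_tool(
  increments=[
    [-0.0044, 0.0012, 0.0004, -1.09, -4.01, -0.1, -1],
    [-0.0044, 0.0012, 0.0004, -1.09, -4.01, -0.1, -1],
    [-0.0044, 0.0012, 0.0004, -1.09, -4.01, -0.1, -1],
    [-0.0044, 0.0012, 0.0004, -1.09, -4.01, -0.1, -1],
    [-0.0044, 0.0012, 0.0004, -1.09, -4.01, -0.1, -1],
    [-0.0044, 0.0012, 0.0004, -1.09, -4.01, -0.1, -1],
    [-0.0044, 0.0012, 0.0004, -1.09, -4.01, -0.1, -1],
    [0, 0, 0, 0, 0, 0, -1],
  ],
)

```text
time_s: 8.98
eef_pos: [0.5305, -0.1153, 0.2034]
eef_rot: [0.579, 0.541, 0.478, -0.381]
wrist_force: [5.6, -13.5, 3.7]
opening: 0.14
```

```bash
python3 look.py 9 wrist
```

```text
t 8.97 pos [ 0.5305 -0.1153  0.2034] x [ 0.254  0.076 -0.964] yang 7.48 F [  5.6 -13.5   3.7] op 0.14 q [-0.55  0.    1.91  0.23  1.06 -0.78]
```

View pics/wrist_9.png

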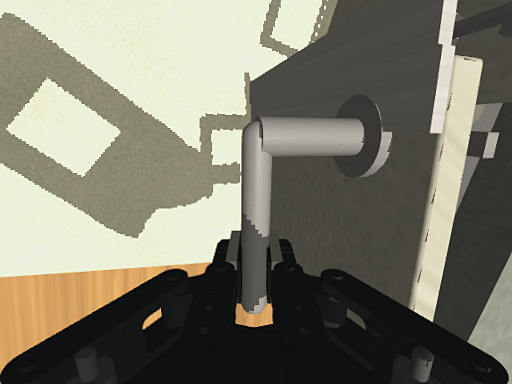

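drive_tool(
  increments=[
    [0, 0, 0, 0, 0, 0, -0.45],
    [0, 0, 0, 0, 0, 0, -0.45],
    [0, 0, 0, 0, 0, 0, -0.45],
  ],
)

```text
time_s: 9.4
eef_pos: [0.5261, -0.1104, 0.1983]
eef_rot: [0.573, 0.541, 0.484, -0.38]
wrist_force: [0.3, -0.5, 0.8]
opening: 0.274
```

```bash
python3 look.py 10 wrist top
python3 - <<'E'
from path import *
from bench import ctrl
T0=toolT(ctrl.get_obs())
for n in(.06,): print(rows([axrot(RH,[0,0,1],a)@T0 for a in (0,n)])[0].tolist())
A=axrot(RH,[0,0,1],.315); b=(A@np.r_[RH+.093*l-.055*h+[0,0,-.043],1])[:3]
print("pred bar",b,"grasp pt",T0[:3,3]-.008*T0[:3,0], "in tool",T0[:3,:3].T@(b-T0[:3,3]))
E
```

```text
t 9.4 pos [ 0.5261 -0.1104  0.1983] x [ 0.241  0.088 -0.966] yang 7.42 F [ 0.3 -0.5  0.8] op 0.274 q [-0.55  0.01  1.91  0.23  1.07 -0.78]
[-0.0017, -0.0056, 0.0035, -3.32, 0.86, -0.19]
pred bar [ 0.52788057 -0.11621461  0.215     ] grasp pt [ 0.52421263 -0.11113491  0.20598632] in tool [-0.01627489  0.0051486   0.00505189]
```

View pics/wrist_10.png

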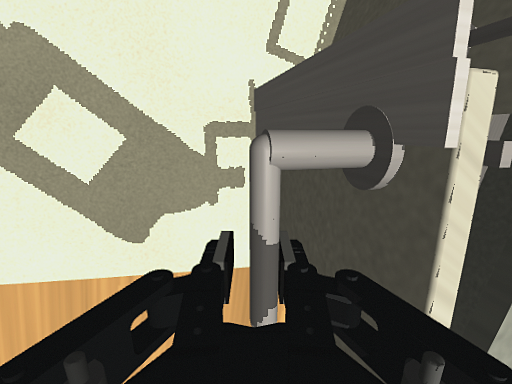

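View pics/top_10.png

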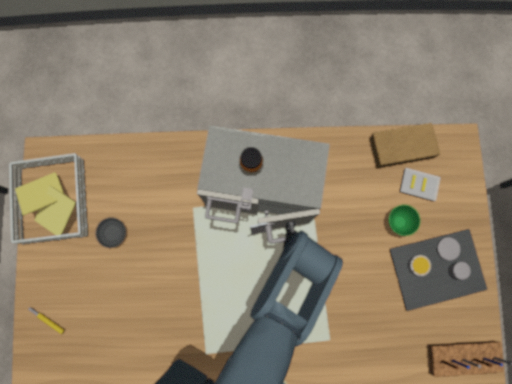

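drive_tool(
  increments=[
    [-0.005, 0.002, 0.004, 0, 0, 0, -0.45],
    [-0.0017, -0.0056, 0.0035, -3.32, 0.86, -0.19, -0.45],
    [-0.0017, -0.0056, 0.0035, -3.32, 0.86, -0.19, -0.45],
    [-0.0017, -0.0056, 0.0035, -3.32, 0.86, -0.19, -0.45],
    [-0.0017, -0.0056, 0.0035, -3.32, 0.86, -0.19, -0.45],
    [-0.0017, -0.0056, 0.0035, -3.32, 0.86, -0.19, -0.45],
  ],
)

```text
time_s: 10.25
eef_pos: [0.504, -0.1396, 0.204]
eef_rot: [0.624, 0.462, 0.56, -0.29]
wrist_force: [2.3, -0.9, -0.2]
opening: 0.275
```

```bash
python3 look.py 11 wrist
python3 - <<'E'
from path import *
from bench import ctrl
T0=toolT(ctrl.get_obs())
for n in(.06,): print(rows([axrot(RH,[0,0,1],a)@T0 for a in (0,n)])[0].tolist())
E
```

```text
t 10.25 pos [ 0.504  -0.1396  0.204 ] x [ 0.205  0.156 -0.966] yang 24.71 F [ 2.3 -0.9 -0.2] op 0.275 q [-0.65  0.02  1.89  0.27  1.18 -1.19]
[-0.0016, -0.0053, 0.0035, -3.32, 0.86, -0.18]
```

View pics/wrist_11.png

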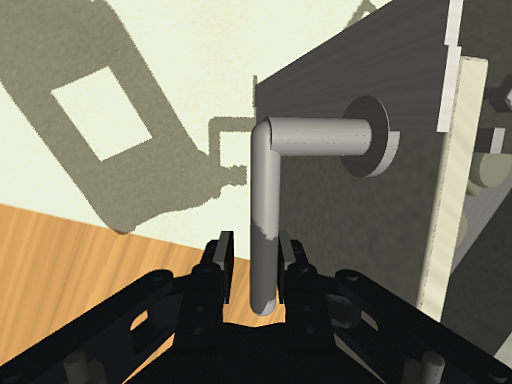

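drive_tool(
  increments=[
    [-0.0016, -0.0053, 0.0035, -3.32, 0.86, -0.18, -0.45],
    [-0.0016, -0.0053, 0.0035, -3.32, 0.86, -0.18, -0.45],
    [-0.0016, -0.0053, 0.0035, -3.32, 0.86, -0.18, -0.45],
    [-0.0016, -0.0053, 0.0035, -3.32, 0.86, -0.18, -0.45],
    [-0.0016, -0.0053, 0.0035, -3.32, 0.86, -0.18, -0.45],
    [-0.0016, -0.0053, 0.0035, -3.32, 0.86, -0.18, -0.45],
    [-0.0016, -0.0053, 0.0035, -3.32, 0.86, -0.18, -0.45],
    [-0.0016, -0.0053, 0.0035, -3.32, 0.86, -0.18, -0.45],
  ],
)

```text
time_s: 11.3
eef_pos: [0.4857, -0.1879, 0.2038]
eef_rot: [0.674, 0.316, 0.654, -0.134]
wrist_force: [0.5, 1.8, -0.4]
opening: 0.272
```

```bash
python3 look.py 12 wrist
python3 - <<'E'
from path import *
from bench import ctrl
T0=toolT(ctrl.get_obs())
for n in(.06,): print(rows([axrot(RH,[0,0,1],a)@T0 for a in (0,n)])[0].tolist())
E
```

```text
t 11.3 pos [ 0.4857 -0.1879  0.2038] x [ 0.11   0.233 -0.966] yang 52.13 F [ 0.5  1.8 -0.4] op 0.272 q [-0.75  0.11  1.79  0.26  1.33 -1.74]
[-0.0016, -0.0053, 0.0035, -3.32, 0.86, -0.19]
```

View pics/wrist_12.png

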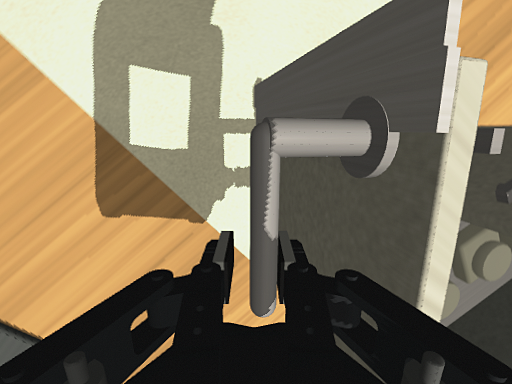

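drive_tool(
  increments=[
    [-0.0016, -0.0053, 0.0035, -3.32, 0.86, -0.18, -0.45],
    [-0.0016, -0.0053, 0.0035, -3.32, 0.86, -0.18, -0.45],
    [-0.0016, -0.0053, 0.0035, -3.32, 0.86, -0.18, -0.45],
    [-0.0016, -0.0053, 0.0035, -3.32, 0.86, -0.18, -0.45],
    [-0.0016, -0.0053, 0.0035, -3.32, 0.86, -0.18, -0.45],
    [-0.0016, -0.0053, 0.0035, -3.32, 0.86, -0.18, -0.45],
    [-0.0016, -0.0053, 0.0035, -3.32, 0.86, -0.18, -0.45],
    [-0.0008, -0.0026, 0.0017, -1.66, 0.43, -0.09, -0.45],
    [-0.0008, -0.0026, 0.0017, -1.66, 0.43, -0.09, -0.45],
    [0, 0, 0, 0, 0, 0, -0.45],
  ],
)

```text
time_s: 12.6
eef_pos: [0.4926, -0.2394, 0.2041]
eef_rot: [0.687, 0.153, 0.709, 0.03]
wrist_force: [-0.5, -0.2, -0.4]
opening: 0.273
```

```bash
python3 look.py 13 wrist top
```

```text
t 12.6 pos [ 0.4926 -0.2394  0.2041] x [-0.008  0.257 -0.966] yang 79.54 F [-0.5 -0.2 -0.4] op 0.273 q [-0.77  0.26  1.62  0.18  1.46 -2.21]
```

View pics/wrist_13.png

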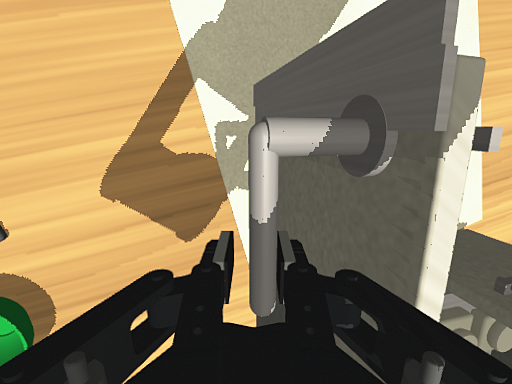

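View pics/top_13.png

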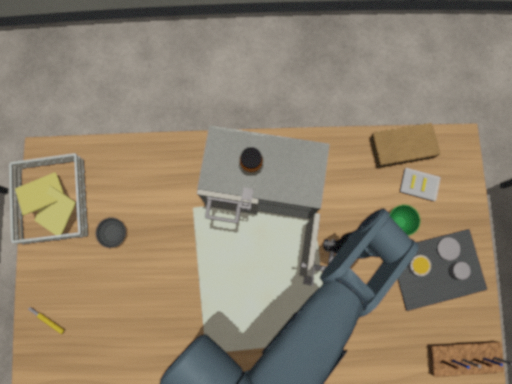

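drive_tool(
  increments=[
    [0, 0, 0, 0, 0, 0, 0],
    [0, 0, 0, 0, 0, 0, 0],
    [-0.02, 0, 0, 0, 0, 0, 0],
    [-0.03, 0, 0, 0, 0, 0, 0],
    [-0.04, 0, 0, 0, 0, 0, 0],
    [-0.04, 0, 0, 0, 0, 0, 0],
    [-0.04, 0, 0, 0, 0, 0, 0],
    [0, 0, 0, 0, 0, 0, 0],
  ],
)

```text
time_s: 13.7
eef_pos: [0.4948, -0.2846, 0.3722]
eef_rot: [0.69, 0.151, 0.708, 0.028]
wrist_force: [0.1, -0.2, 0.6]
opening: 0.502
```

```bash
python3 look.py 14 top wrist
python3 - <<'E'
from path import *
from bench import ctrl
T0=toolT(ctrl.get_obs())
up=T0[:3,:3].T@[0,0,1]; print("row turn",(-90.05/10*up).round(2))
bar=LH-.085*l-.06*h; bar[2]=.24; print("bar",bar)
t=np.radians(15); x=np.sin(t)*h-np.cos(t)*np.array([0,0,1]); y=np.cos(t)*h+np.sin(t)*np.array([0,0,1]); z=np.cross(x,y)
RR=np.c_[x,y,z]
tgt=bar+.008*x - .11*x
print("hover",tgt,"tool shift after turn",(RR.T@(tgt-T0[:3,3])).round(4))
E
```

```text
t 13.7 pos [ 0.4948 -0.2846  0.3722] x [-0.003  0.252 -0.968] yang 79.6 F [ 0.1 -0.2  0.6] op 0.502 q [-0.82  0.2   1.35  0.17  1.78 -2.2 ]
row turn [ 8.7  -2.27  0.48]
bar [0.58724689 0.08799705 0.24      ]
hover [0.56129057 0.09281422 0.33852443] tool shift after turn [ 0.0281 -0.0099 -0.3819]
```

View pics/top_14.png

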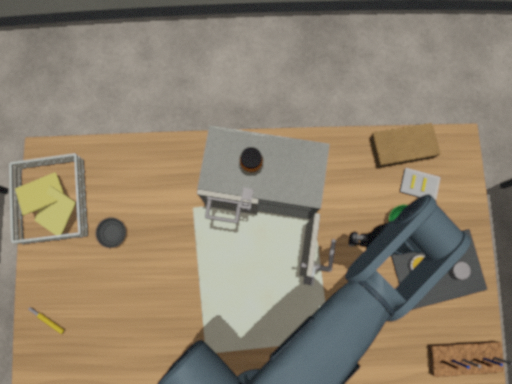

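drive_tool(
  increments=[
    [0, 0, 0, 8.7, -2.27, 0.48, 0],
    [0, 0, 0, 8.7, -2.27, 0.48, 0],
    [0, 0, 0, 8.7, -2.27, 0.48, 0],
    [0, 0, 0, 8.7, -2.27, 0.48, 0],
    [0, 0, 0, 8.7, -2.27, 0.48, 0],
    [0, 0, 0, 8.7, -2.27, 0.48, 0],
    [0, 0, 0, 8.7, -2.27, 0.48, 0],
    [0, 0, 0, 8.7, -2.27, 0.48, 0],
    [0, 0, 0, 8.7, -2.27, 0.48, 0],
    [0, 0, 0, 8.7, -2.27, 0.48, 0],
  ],
)

```text
time_s: 15.05
eef_pos: [0.4933, -0.2823, 0.3664]
eef_rot: [0.505, 0.611, 0.393, -0.466]
wrist_force: [-0.3, 0.2, -0.2]
opening: 0.503
```

drive_tool(
  increments=[
    [0, -0.001, -0.038, 0, 0, 0, 0],
    [0, -0.001, -0.038, 0, 0, 0, 0],
    [0, -0.001, -0.038, 0, 0, 0, 0],
    [0, -0.001, -0.038, 0, 0, 0, 0],
    [0, -0.001, -0.038, 0, 0, 0, 0],
    [0, -0.001, -0.038, 0, 0, 0, 0],
    [0, -0.001, -0.038, 0, 0, 0, 0],
    [0, -0.001, -0.038, 0, 0, 0, 0],
    [0.014, -0.001, -0.038, 0, 0, 0, 0],
    [0.014, -0.001, -0.038, 0, 0, 0, 0],
  ],
)

```text
time_s: 16.3
eef_pos: [0.5547, 0.0946, 0.3571]
eef_rot: [0.507, 0.609, 0.394, -0.466]
wrist_force: [0.4, 0.4, 0.4]
opening: 0.497
```

```bash
python3 look.py 15 wrist top side
python3 - <<'E'
from h import *
c=dict(np.load("top_15.npz"));P=cloud(c)
m=(abs(P[...,2]-.256)<.01)&(P[...,0]<.58)&(P[...,0]>.35)&(P[...,1]>-.32)&(P[...,1]<-.15)
Q=P[m]; print(len(Q)); 
if len(Q)>5: print(cv2.minAreaRect(Q[:,:2].astype(np.float32)), cv2.fitLine(Q[:,:2].astype(np.float32),cv2.DIST_L2,0,.01,.01).ravel())
E
```

```text
t 16.3 pos [0.5547 0.0946 0.3571] x [ 0.256  0.009 -0.967] yang -10.46 F [0.4 0.4 0.4] op 0.497 q [-0.05 -0.1   1.69  0.02  1.3   0.12]
365
((0.4841327667236328, -0.17220407724380493), (0.02169615589082241, 0.19427721202373505), 82.28035736083984) [ 0.98910654 -0.14720131  0.48671806 -0.17327097]
```

View pics/wrist_15.png

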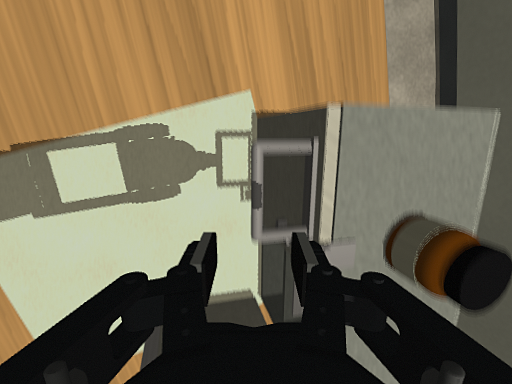

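View pics/top_15.png

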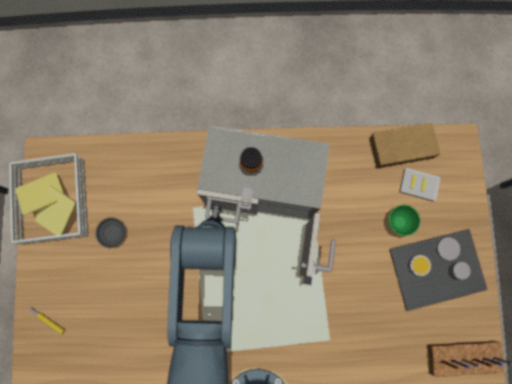

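Run:
```python
from h import *
from path import *
c=dict(np.load("wrist_15.npz")); P=cloud(c,c["T"])
for v in range(150,235,10):
    row=P[v]; s=[u for u in range(240,280) if .2<row[u,2]<.26 and row[u,0]<.61]
    print(v,s[:1],s[-1:],row[s][:,:].mean(0).round(4) if s else None,row[s][:,2].max().round(4))
T=c["T"]@np.linalg.inv(c["hand_eye"])
t=np.radians(15); x=np.sin(t)*h-np.cos(t)*np.array([0,0,1]); y=np.cos(t)*h+np.sin(t)*np.array([0,0,1]); z=np.cross(x,y)
RR=np.c_[x,y,z]
print("turn",np.degrees(R.from_matrix(T[:3,:3].T@RR).as_rotvec()).round(2))
np.save("RR.npy",RR)
```

```text
150 [251] [272] [0.599  0.1354 0.2442] 0.2458
160 [251] [263] [0.5934 0.127  0.2433] 0.2453
170 [251] [263] [0.5917 0.1178 0.2434] 0.2454
180 [251] [263] [0.59   0.1083 0.2432] 0.2454
190 [251] [262] [0.5877 0.099  0.2436] 0.2463
200 [251] [262] [0.586  0.0892 0.2435] 0.2453
210 [251] [262] [0.5841 0.0794 0.2436] 0.2453
220 [251] [262] [0.5823 0.0693 0.2436] 0.2452
230 [251] [262] [0.5809 0.0589 0.2436] 0.2451
turn [ 0.04 -3.16  0.51]
```

drive_tool(
  increments=[
    [0, 0, 0, 0, -3.1, 0.5, 0],
    [0.03, 0, 0, 0, 0, 0, 0],
    [0.03, 0, 0, 0, 0, 0, 0],
    [0.03, 0, 0, 0, 0, 0, 0],
    [0.02, 0, 0, 0, 0, 0, 0],
    [0.01, 0, 0, 0, 0, 0, 0],
    [0.01, 0.001, 0, 0, 0, 0, 0],
    [0, 0, 0, 0, 0, 0, 0],
  ],
)

```text
time_s: 17.45
eef_pos: [0.5897, 0.0864, 0.2335]
eef_rot: [0.519, 0.599, 0.377, -0.479]
wrist_force: [0.4, -0.4, -1.0]
opening: 0.497
```

```bash
python3 look.py 16 wrist
```

```text
t 17.45 pos [0.5897 0.0864 0.2335] x [ 0.256 -0.047 -0.966] yang -10.52 F [ 0.4 -0.4 -1. ] op 0.497 q [-0.03  0.08  1.76 -0.04  1.04  0.17]
```

View pics/wrist_16.png

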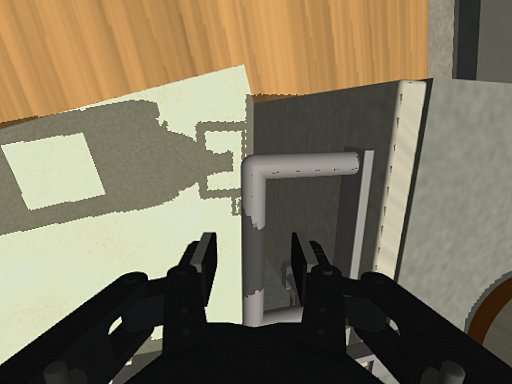

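Bar (col ~254) is centred between the pads (cols 213 and 293). Close.

drive_tool(
  increments=[
    [0.002, 0, 0, 0, 0, 0, -0.3],
    [0, 0, 0, 0, 0, 0, -1],
    [0, 0, 0, 0, 0, 0, -1],
    [0, 0, 0, 0, 0, 0, -1],
    [0, 0, 0, 0, 0, 0, -1],
  ],
)

```text
time_s: 18.12
eef_pos: [0.5896, 0.0869, 0.2318]
eef_rot: [0.519, 0.598, 0.377, -0.479]
wrist_force: [-5.1, 0.3, 2.3]
opening: 0.117
```

```bash
python3 look.py 17
```

```text
t 18.12 pos [0.5896 0.0869 0.2318] x [ 0.255 -0.046 -0.966] yang -10.49 F [-5.1  0.3  2.3] op 0.117 q [-0.03  0.08  1.76 -0.04  1.04  0.17]
```

drive_tool(
  increments=[
    [0.0034, -0.0009, 0, 0, 0, 0, -1],
    [0.0034, -0.0009, 0, 0, 0, 0, -1],
    [0.0034, -0.0009, 0, 0, 0, 0, -1],
    [0.0034, -0.0009, 0, 0, 0, 0, -1],
  ],
)

```text
time_s: 18.62
eef_pos: [0.5896, 0.0869, 0.2177]
eef_rot: [0.519, 0.598, 0.377, -0.48]
wrist_force: [-6.3, 0.5, 3.4]
opening: 0.114
```

drive_tool(
  increments=[
    [0.0034, -0.0009, 0, 0, 0, 0, -1],
    [0.0034, -0.0009, 0, 0, 0, 0, -1],
    [0.0034, -0.0009, 0, 0, 0, 0, -1],
    [0, 0, 0, 0, 0, 0, -1],
  ],
)

```text
time_s: 19.12
eef_pos: [0.5895, 0.0869, 0.2066]
eef_rot: [0.519, 0.598, 0.378, -0.48]
wrist_force: [-4.6, 0.5, -0.9]
opening: 0.12
```

```bash
python3 look.py 18 wrist
python3 - <<'E'
from h import *
c=dict(np.load("wrist_18.npz"));P=cloud(c,c["T"])
for v in (180,200,220): print(v,P[v,250:262:3].round(4).tolist())
E
```

```text
t 19.12 pos [0.5895 0.0869 0.2066] x [ 0.255 -0.046 -0.966] yang -10.49 F [-4.6  0.5 -0.9] op 0.12 q [-0.03  0.11  1.79 -0.05  0.99  0.17]
180 [[0.5925, 0.1318, 0.2183], [0.5938, 0.1316, 0.2187], [0.5952, 0.1312, 0.2185], [0.5966, 0.1308, 0.2183]]
200 [[0.5908, 0.1224, 0.218], [0.592, 0.1224, 0.2189], [0.5931, 0.1225, 0.2202], [0.5949, 0.1214, 0.2183]]
220 [[0.5887, 0.1134, 0.2195], [0.5902, 0.1127, 0.219], [0.5915, 0.1125, 0.2194], [0.5929, 0.1122, 0.2196]]
```

View pics/wrist_18.png

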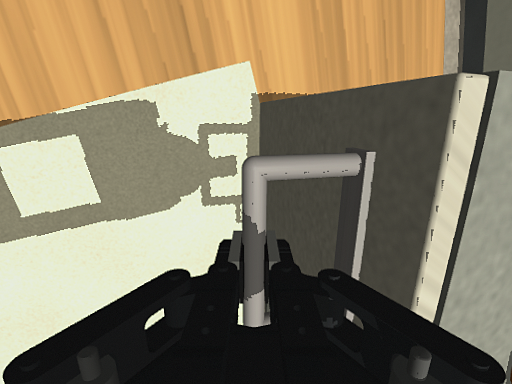

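Run:
```python
from path import *
from bench import ctrl
T0=toolT(ctrl.get_obs())
for n in(.02,.06): print(rows([axrot(LH,[0,0,1],-a)@T0 for a in (0,n)])[0].tolist())
```

```text
[-0.0004, -0.0016, -0.0012, 1.11, -0.3, 0.0]
[-0.0013, -0.0049, -0.0036, 3.32, -0.89, 0.0]
```

drive_tool(
  increments=[
    [-0.0004, -0.0016, -0.0012, 1.11, -0.3, 0, -1],
    [-0.0004, -0.0016, -0.0012, 1.11, -0.3, 0, -1],
    [-0.0004, -0.0016, -0.0012, 1.11, -0.3, 0, -1],
    [-0.0004, -0.0016, -0.0012, 1.11, -0.3, 0, -1],
  ],
)

```text
time_s: 19.68
eef_pos: [0.5843, 0.0925, 0.2066]
eef_rot: [0.499, 0.613, 0.352, -0.501]
wrist_force: [-4.8, -3.8, -4.2]
opening: 0.119
```

drive_tool(
  increments=[
    [-0.0004, -0.0016, -0.0012, 1.11, -0.3, 0, -1],
    [-0.0004, -0.0016, -0.0012, 1.11, -0.3, 0, -1],
    [-0.0004, -0.0016, -0.0012, 1.11, -0.3, 0, -1],
    [-0.0004, -0.0016, -0.0012, 1.11, -0.3, 0, -1],
  ],
)

```text
time_s: 20.18
eef_pos: [0.5791, 0.0988, 0.2066]
eef_rot: [0.479, 0.626, 0.328, -0.521]
wrist_force: [-6.2, -4.3, -1.5]
opening: 0.118
```

```bash
python3 look.py 19 wrist
```

```text
t 20.18 pos [0.5791 0.0988 0.2066] x [ 0.243 -0.088 -0.966] yang -19.75 F [-6.2 -4.3 -1.5] op 0.118 q [ 0.02  0.1   1.79 -0.11  1.    0.41]
```

View pics/wrist_19.png

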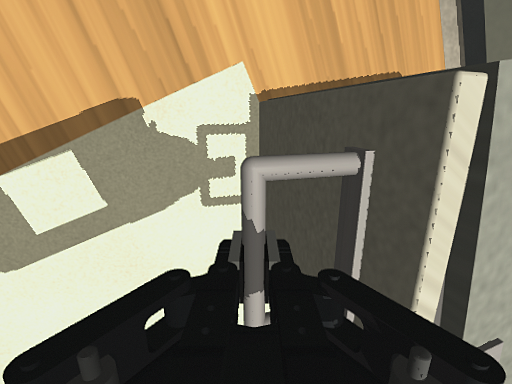

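drive_tool(
  increments=[
    [0, 0, 0, 0, 0, 0, -0.5],
    [0, 0, 0, 0, 0, 0, -0.5],
    [-0.0013, -0.0049, -0.0036, 3.32, -0.89, 0, -0.5],
    [-0.0013, -0.0049, -0.0036, 3.32, -0.89, 0, -0.5],
    [-0.0013, -0.0049, -0.0036, 3.32, -0.89, 0, -0.5],
    [-0.0013, -0.0049, -0.0036, 3.32, -0.89, 0, -0.5],
    [-0.0013, -0.0049, -0.0036, 3.32, -0.89, 0, -0.5],
  ],
)

```text
time_s: 21.1
eef_pos: [0.5665, 0.1269, 0.2081]
eef_rot: [0.396, 0.67, 0.229, -0.584]
wrist_force: [1.3, -1.5, -0.1]
opening: 0.248
```

```bash
python3 look.py 20 wrist
python3 - <<'E'
from path import *
from bench import ctrl
T0=toolT(ctrl.get_obs())
for n in(.06,): print(rows([axrot(LH,[0,0,1],-a)@T0 for a in (0,n)])[0].tolist())
E
```

```text
t 21.1 pos [0.5665 0.1269 0.2081] x [ 0.212 -0.155 -0.965] yang -37.05 F [ 1.3 -1.5 -0.1] op 0.248 q [ 0.11  0.13  1.76 -0.2   1.06  0.84]
[-0.0013, -0.0048, -0.0035, 3.32, -0.9, 0.01]
```

View pics/wrist_20.png

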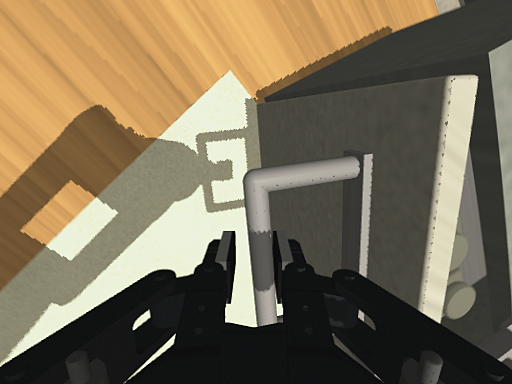

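drive_tool(
  increments=[
    [-0.0013, -0.0048, -0.0035, 3.32, -0.9, 0, -0.5],
    [-0.0013, -0.0048, -0.0035, 3.32, -0.9, 0, -0.5],
    [-0.0013, -0.0048, -0.0035, 3.32, -0.9, 0, -0.5],
    [-0.0013, -0.0048, -0.0035, 3.32, -0.9, 0, -0.5],
    [-0.0013, -0.0048, -0.0035, 3.32, -0.9, 0, -0.5],
    [-0.0013, -0.0048, -0.0035, 3.32, -0.9, 0, -0.5],
    [-0.0013, -0.0048, -0.0035, 3.32, -0.9, 0, -0.5],
    [-0.0013, -0.0048, -0.0035, 3.32, -0.9, 0, -0.5],
  ],
)

```text
time_s: 22.15
eef_pos: [0.5612, 0.1748, 0.2078]
eef_rot: [0.245, 0.705, 0.065, -0.662]
wrist_force: [-0.3, -1.2, -0.3]
opening: 0.246
```

```bash
python3 look.py 21 wrist
python3 - <<'E'
from path import *
from bench import ctrl
T0=toolT(ctrl.get_obs())
for n in(.06,): print(rows([axrot(LH,[0,0,1],-a)@T0 for a in (0,n)])[0].tolist())
E
```

```text
t 22.15 pos [0.5612 0.1748 0.2078] x [ 0.114 -0.234 -0.966] yang -64.48 F [-0.3 -1.2 -0.3] op 0.246 q [ 0.23  0.24  1.63 -0.27  1.22  1.45]
[-0.0013, -0.0048, -0.0035, 3.32, -0.89, 0.01]
```

View pics/wrist_21.png

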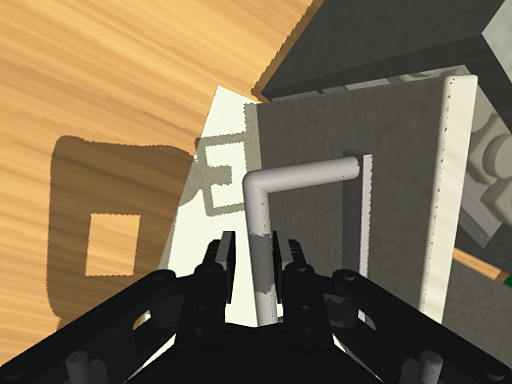

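drive_tool(
  increments=[
    [-0.0013, -0.0048, -0.0035, 3.32, -0.89, 0, -0.5],
    [-0.0013, -0.0048, -0.0035, 3.32, -0.89, 0, -0.5],
    [-0.0013, -0.0048, -0.0035, 3.32, -0.89, 0, -0.5],
    [-0.0013, -0.0048, -0.0035, 3.32, -0.89, 0, -0.5],
    [-0.0013, -0.0048, -0.0035, 3.32, -0.89, 0, -0.5],
    [-0.0013, -0.0048, -0.0035, 3.32, -0.89, 0, -0.5],
    [-0.0013, -0.0048, -0.0035, 3.32, -0.89, 0, -0.5],
    [-0.0013, -0.0048, -0.0035, 3.32, -0.89, 0, -0.5],
  ],
)

```text
time_s: 23.2
eef_pos: [0.5787, 0.2195, 0.2075]
eef_rot: [-0.081, -0.7, 0.104, 0.702]
wrist_force: [-0.7, -0.7, 0.5]
opening: 0.249
```

drive_tool(
  increments=[
    [-0.0013, -0.0048, -0.0035, 3.32, -0.89, 0, -0.5],
    [-0.0013, -0.0048, -0.0035, 3.32, -0.89, 0, -0.5],
    [-0.0013, -0.0048, -0.0035, 3.32, -0.89, 0, -0.5],
    [-0.0006, -0.0024, -0.0018, 1.66, -0.45, 0, -0.5],
    [-0.0006, -0.0024, -0.0018, 1.66, -0.45, 0, -0.5],
    [0, 0, 0, 0, 0, 0, -0.5],
  ],
)

```text
time_s: 23.95
eef_pos: [0.595, 0.2373, 0.2072]
eef_rot: [0.004, -0.682, 0.187, 0.707]
wrist_force: [0.2, 0.1, -0.6]
opening: 0.252
```

```bash
python3 look.py 22 wrist top
```

```text
t 23.95 pos [0.595  0.2373 0.2072] x [-0.068 -0.249 -0.966] yang -105.63 F [ 0.2  0.1 -0.6] op 0.252 q [ 0.3   0.47  1.33 -0.22  1.49  2.18]
```

View pics/wrist_22.png

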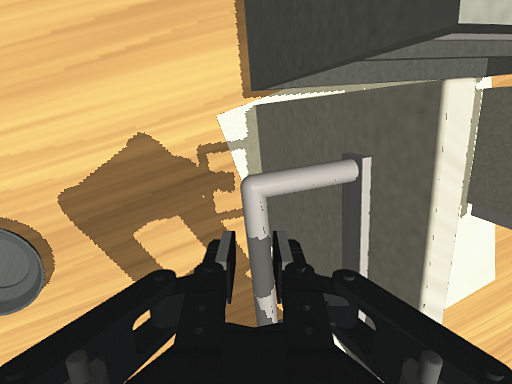

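View pics/top_22.png

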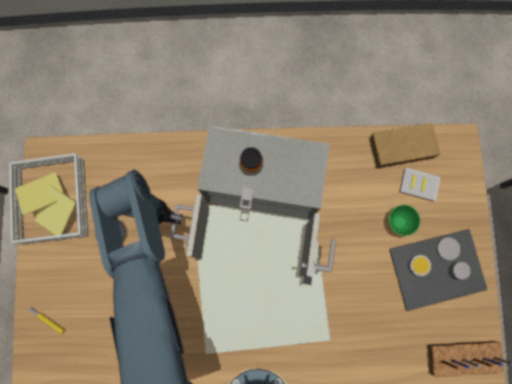

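drive_tool(
  increments=[
    [0, 0, 0, 0, 0, 0, -0.1],
    [0, 0, 0, 0, 0, 0, -0.1],
    [-0.015, 0, 0, 0, 0, 0, -0.1],
    [-0.025, 0, 0, 0, 0, 0, -0.1],
    [-0.04, 0, 0, 0, 0, 0, -0.1],
    [-0.04, 0, 0, 0, 0, 0, -0.1],
    [-0.04, 0, 0, 0, 0, 0, -0.1],
    [-0.02, 0, 0, 0, 0, 0, -0.1],
    [0, 0, 0, 0, 0, 0, -0.1],
  ],
)

```text
time_s: 25.18
eef_pos: [0.6077, 0.283, 0.3842]
eef_rot: [0.005, -0.684, 0.186, 0.705]
wrist_force: [0.6, -0.5, -0.0]
opening: 0.451
```

```bash
python3 look.py 23 wrist top side
python3 - <<'E'
from h import *
c=dict(np.load("top_23.npz"));P=cloud(c)
for y0,y1,s in((-.3,-.14,1),(.06,.2,-1)):
    m=(abs(P[...,2]-.256)<.01)&(P[...,0]<.6)&(P[...,0]>.35)&(P[...,1]>y0)&(P[...,1]<y1)
    nl,lab,st,_=cv2.connectedComponentsWithStats(m.astype(np.uint8)); Q=P[lab==1+np.argmax(st[1:,4])]
    f=cv2.fitLine(Q[:,:2].astype(np.float32),cv2.DIST_HUBER,0,.01,.01).ravel(); 
    d=-f[:2]*np.sign(f[0]); print(len(Q),f,"angle",(90+s*(np.degrees(np.arctan2(d[1],d[0]))%360-169.5)))
for n,uv in(("jar",(251,157)),):print(n,P[uv[1],uv[0]])
E
```

```text
t 25.18 pos [0.6077 0.283  0.3842] x [-0.064 -0.248 -0.967] yang -105.67 F [ 0.6 -0.5 -0. ] op 0.451 q [ 0.36  0.45  1.   -0.22  1.83  2.16]
398 [ 0.98849404 -0.1512598   0.4919923  -0.17399855] angle 91.80005
239 [ 0.98537177 -0.1704186   0.5389773   0.17399004] angle 89.312164
jar [ 0.74590668 -0.00452714  0.3438232 ]
```

View pics/side_23.png

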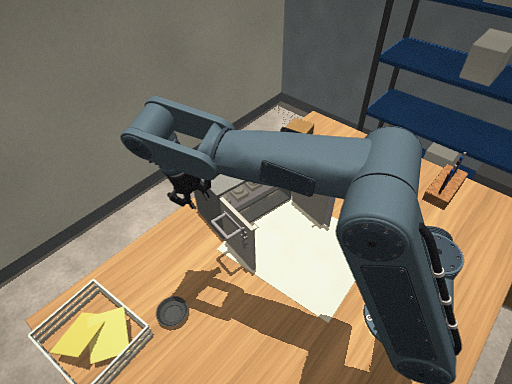

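View pics/top_23.png

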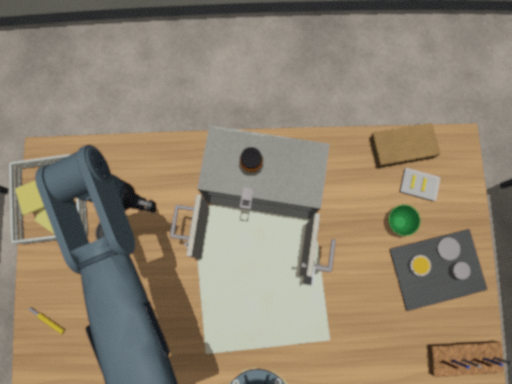

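View pics/wrist_23.png

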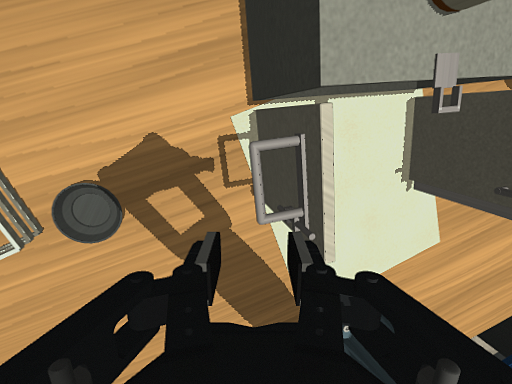

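```bash
python3 -c "
from bench import hand_in; print(hand_in())"
```

```text
the job is handed in; nothing more can be done
None
```

Both doors stand open by themselves, and I handed the job in at about 25 s.

- **Right door:** I gripped the lever, pressed it down until I felt the stop (about 0.51 rad) and held it there while the door started to move. Once the door was about 0.3 rad open I let the lever rise back. I then swung the door out with the jaws loosely around the bar.
- **Left door:** I pulled the bolt down about 26 mm, past the 13 mm needed to free it. I then swung that door out the same way.
- **Final check:** The top camera's depth image puts the right door at about 92° and the left at about 89°. The jar, pan and bowl look undisturbed in the pictures. The gripper is clear of everything and the wrist force is about zero.

Two things did not go cleanly:
- On the first, upright approach to the lever, something on the gripper's door side touched the door, with about 5 N read at the wrist. I cleared it by tilting the tool 15° and kept that tilt for the rest of the job.
- Pressing the lever onto its stop briefly raised the wrist force to about 45 N, well under the 120 N limit. It was below about 21 N at every other reading.

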